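# Take the fitting pestle from its slanted rack and hold it upright over the mortar

### The arm

A 6-joint arm with a two-finger parallel gripper is mounted at the origin on a cart in front of the work surface, level with it; the furniture and walls round the work are solid. World frame = base frame: x ahead of the robot, y to its left, z up, the work surface at z = 0. Lengths are in m, angles in degrees, forces in N, time in s.
With the tool pointing down it reaches from about 0.25 to 0.775 m from the base axis. Payload 4 kg.
Tool frame: the origin (TCP) lies at the very end of the fingers, on their centre line; the grasp point (between the pads) lies 19 mm behind it (manip.grip_point_offset is the distance from the TCP to the grasp point, in m); z points along the fingers, y is the line along which they close (so a half turn about z gives the same grasp; the last joint's range is limited). The gripper opens to 85 mm and grips with 20 to 120 N. Pads are 22 mm wide; open, the fingers measure 114 mm over their backs; the gripper's body (76 mm by 85 mm) begins 54 mm behind the grasp point. The pads swing forward as they close: fully open they stand 13 mm farther back than shut.
Start: joints at [57.92, 4.996, 78.535, -0, 96.463, -5.907], TCP at [0.243, 0.494, 0.231] pointing down, gripper open.
Joint ranges: [-177.83, 177.83], [-43.37, 116.18], [15.69, 146.23], [-61.86, 241.86], [9.47, 152.12], [-147.06, 147.06]. Speed limits (degrees/s): [159.86, 159.86, 180, 180, 180, 180].

### API

Orientations are given as [roll, pitch, yaw] about the fixed x, y, z axes, in that order (R = Rz(yaw) Ry(pitch) Rx(roll)).
In Python, from rig import manip gives the robot as it stands.
- The arm moves only by the tool send_rows, never from a script. Its argument "series" is a list of rows, each a list of 2 entries, a list of its own where there are three numbers: the shift along the tool's x, y, z in mm, then the turn about the tool's z in degrees. In form: [[[dx, dy, dz], roll], ...]. A call has exactly 8 rows; each row shifts and turns the commanded pose from where the row before left it, along the tool's axes as they then stand; what a row does not reach is not made up. A row lasts 1/10 s, in which the tool goes at most 50 mm and 8.59 degrees, less where a joint would pass 70% of its speed; a pose out of reach is approached as far as the arm can. A call is refused whole if a number of a shift passes 50 or a number of a turn 8.59, either way. A call with a gripper value outside its range is refused whole. "hand" is the gripper's target within -1 to 1 (fully open at 1, half-way at 0, shut at -1), set as the call begins (left out, the last holds). The fingers move at their own pace and stop on an object; the grip force is fixed at half the most. Time passes only in rows, so rows that do not move let the fingers close, or fill a call up. It gives the time, the measured TCP pose, the force, the opening and the grip force at its end, in the units of the state.
- manip.get_state(): the state, without advancing time (a new reading comes with each control period).
- manip.snapshot(name): name is "scene" or "top"; returns the picture (384x512x3 uint8, red, green, blue); there is no depth.
- manip.camera_params(name): a dict with "intrinsics" (3x3 intrinsics, pixels), "rvec" (rotation vector, rad) and "tvec" (3), from world to camera coordinates, as OpenCV has them. Camera axes: x right, y down, z forward; pixel columns grow to the right and rows downward; lengths in m; the calibration is good to about 2 mm. A picture is of the moment at which its call begins. camera_params takes no time and is no camera call.
- manip.sign_off(): hands the job in; it is judged then, once.
Trained networks look in the newest picture that a camera, given by its name, has taken for a name from the list of things; names that differ only in an ending like _2 or _b are one class to them, and where a whole thing is asked for, a point or a joint stands for the part that bears it (a point fixed in the world has none). Each returns a list of dicts, best first, with "score" (0 to 1); they miss things now and then, are a little off and sometimes report something else, mostly with a low value. They report only what shows in the picture. A call takes as long as a camera call.
- manip.spot_in(name, camera): "at" ([column, row] as shares, 0 to 1, of the picture: columns of its width, rows of its height, amid what is visible of it).
- manip.silhouettes(name, camera): "region" (384x512 bool, what is visible of it) and "at" ([column, row] as shares, 0 to 1, of the picture: columns of its width, rows of its height, amid what is visible of it).
- manip.spot_point(name, camera): "at" ([column, row] as shares, 0 to 1, of the picture: columns of its width, rows of its height: a listed point, or the origin of a listed thing).
The state is a dict: "t": time; "joints": joint angles; "qvel": joint speeds; "tau": joint torques, N m; "tool_pos": TCP position; "eef_rot": TCP orientation; "force": force on the tool from outside, world axes, zero at the start; "wrist_torque": the same for the moment, N m; "gripper_width": opening from 0.0 (shut) to 1.0 (fully open); "gripper_force": force on a finger pad.
Only numpy, scipy, OpenCV 4.12 (cv2) and the standard library are available. Lean on these libraries where they do the work, as an engineer would, in place of code of your own. Each camera call takes 0.05 s, during which the arm holds its last target. There are 200 camera calls.

### The job

Draw the medium of the three pestles, the thickest one that still goes into the mortar, up out of its slanted rack, turn it upright with its white head down, and hold it centred over the mortar's mouth, its foot clear of the rim by a few centimetres (not lowered in). Leave the other two pestles in the rack and do not shift or knock over the mortar or the things standing about. Finish still holding the pestle there, steady, in the gripper.

Things in the scene. Friction and masses are not known exactly. Their poses are not given: they have to be found in the camera images.
- pestle_medium_grip (a point): on the axis of the medium pestle, on its handle, 24 mm below the top end and 126 mm from the foot. Pestle 150 mm long: white ceramic cylinder head 44 mm across, 70 mm long; dark wooden handle 25 mm across, straight, without a knob, from 76 to 150 mm above the foot. z: from foot to handle end; y: at the start level, along the row. Mass about 0.18 kg, most of it in the head.
- pestle_medium_foot (a point): centre of the flat foot (lower end of the head) of the medium pestle; axes as for its grip point
- pestle_small_grip (a point): on the axis of the small pestle, on its handle, 24 mm below the top end and 114 mm from the foot. Pestle 138 mm long: white ceramic cylinder head 34 mm across, 58 mm long; dark wooden handle 19 mm across, straight, without a knob, from 64 to 138 mm above the foot. z: from foot to handle end; y: at the start level, along the row. To be left in the rack.
- pestle_large_grip (a point): on the axis of the large pestle, on its handle, 24 mm below the top end and 140 mm from the foot. Pestle 164 mm long: white ceramic cylinder head 56 mm across, 84 mm long; dark wooden handle 32 mm across, straight, without a knob, from 90 to 164 mm above the foot. z: from foot to handle end; y: at the start level, along the row. To be left in the rack.
- rack: fixed wooden rack, 130 x 320 mm, 125 mm high, on the wooden cover over the burners (cover top at 34 mm). Origin: at its underside, below the row. Three places along its y at -100, 0, +100 mm; which pestle is in which varies. Pestles lie head down in troughs leaning 0.65 rad from vertical, handles to the rack's -x (towards the robot)
- rack_bar (a point): middle of the rack's cross bar, which passes behind and above the heads. The troughs are V-shaped, 62 mm long, open at the top end: a pestle is drawn out straight along its own axis (its z), clear after about 80 mm; its handle sticks out free. Axes as the rack's
- mortar: loose round white ceramic mortar, 85 mm high, 78 mm across at the rim, about 52 mm across inside at the mouth, 0.9 kg, upright on the stone worktop; origin: centre of its underside
- mortar_rim (a point): centre of the mortar's mouth, level with the rim, 85 mm above the worktop; z up
- olive_jar: bystander: glass jar with a dark lid, 70 mm across, 86 mm high, on the cover; origin at the underside
- garlic: bystander: garlic bulb, 60 mm, on the cover; origin at the underside
- mandarin: bystander: mandarin, 58 mm, on the cover; origin at the underside
- spice_jar_b: bystander: small spice jar with a red lid, 46 mm across, 97 mm high, on the cover; origin at the underside
- teal_mug: bystander: mug with a handle, 83 x 117 mm, 94 mm high, on the cover; origin at the underside

How it is judged (in metres and radians):
On the way:
1. the medium pestle is drawn out of the rack, its foot at least 90 mm from where it stood, in the gripper (distance of pestle_medium_foot from where it was at the start of the episode above 0.09 m and contact force between the fingers and pestle_medium above 1 N), for 0.1 s.
At the end, for the whole second after the job is handed in: The fingers hold the medium pestle at rest, head down, upright within 12 degrees, foot within 18 mm of the mortar's centre line and 10 to 90 mm above its rim, not touching it; the other pestles are within 30 mm, the mortar within 20 mm of their starts, mortar upright (angle between pestle_medium_grip's own z axis and vertical below 0.21 rad and horizontal distance between pestle_medium_foot and mortar_rim below 0.018 m and z of pestle_medium_foot in the frame of mortar_rim between 0.01 and 0.09 m and contact force between the fingers and pestle_medium above 1 N and contact force between pestle_medium and mortar below 0.1 N and linear speed of pestle_medium below 0.03 m/s and distance of each of pestle_small_grip, pestle_large_grip from where it was at the start of the episode below 0.03 m and distance of mortar from where it was at the start of the episode below 0.02 m and angle between mortar's own z axis and vertical below 0.1 rad); the arm keeps its last pose, push and grip.
It fails at once if one of the other two pestles is drawn or shifted by more than 30 mm (distance of any of pestle_small_grip, pestle_large_grip from where it was at the start of the episode above 0.03 m).
It fails at once if the mortar is shifted by more than 20 mm or tipped (distance of mortar from where it was at the start of the episode above 0.02 m or angle between mortar's own z axis and vertical above 0.15 rad).
It fails at once if a thing standing about is shifted by more than 30 mm or knocked over (distance of any of olive_jar, garlic, mandarin, spice_jar_b, teal_mug from where it was at the start of the episode above 0.03 m or angle between any of olive_jar, garlic, mandarin, spice_jar_b, teal_mug's own z axis and vertical above 0.5 rad).
It also fails if it takes over 37 s, if anything falls off the work surface, if the arm or the gripper's body presses on something with over 40 N, if the wrist force passes 120 N, or if a joint passes its speed limit or range.

## Working session

There is one attempt and no reset: what is moved stays moved. The work goes in short steps, Python scripts to look and compute and a tool call to move; the robot and the scene stay as the last step left them, time stands still between calls to the robot, and variables do not carry over. Pictures are saved under pics/ and viewed, at most 10 in all, crops included, and the job is handed in when it is done.

Besides the shell and the picture viewer there is one more tool, called as name(argument=value, ...) on one line, values as JSON. send_rows: Moves the arm, as the interface text tells. Its arguments: {"type":"object","properties":{"series":{"type":"array"},"hand":{"type":"number"}},"required":["series"]}

```bash
mkdir -p pics; ls; cat > h.py <<'E'
import numpy as np, cv2
from rig import manip
def cam(n):
    p=manip.camera_params(n); return np.array(p["intrinsics"],float),cv2.Rodrigues(np.array(p["rvec"],float))[0],np.array(p["tvec"],float).ravel()
def ray(n,at):
    K,R,t=cam(n); d=R.T@np.linalg.inv(K)@np.array([at[0]*512,at[1]*384,1]); return -R.T@t,d/np.linalg.norm(d)
def tri(a,b):
    A=np.zeros((3,3));v=np.zeros(3)
    for n,at in (("scene",a),("top",b)):
        o,d=ray(n,at);P=np.eye(3)-np.outer(d,d);A+=P;v+=P@o
    x=np.linalg.solve(A,v); o,d=ray("scene",a); return x,np.linalg.norm(np.cross(x-o,d))*2
def proj(n,X):
    K,R,t=cam(n); q=K@(R@np.array(X)+t); return q[:2]/q[2]
E
python3 - <<'E'
from h import *
im={n:manip.snapshot(n) for n in("scene","top")}
for n in im: cv2.imwrite(f"pics/{n}0.png",im[n][:,:,::-1])
np.set_printoptions(precision=3,suppress=True)
for t in["pestle_medium_grip","pestle_medium_foot","pestle_small_grip","pestle_large_grip","rack_bar","mortar_rim","rack","olive_jar","garlic","mandarin","spice_jar_b","teal_mug"]:
    r={n:manip.spot_point(t,n) for n in im}
    print(t,[[(np.round(np.array(x["at"])*[512,384]),round(x["score"],2)) for x in r[n][:2]] for n in r])
    if r["scene"] and r["top"]: print("   ",*tri(r["scene"][0]["at"],r["top"][0]["at"]))
print(manip.get_state()["t"])
E
```

```text
pics
pestle_medium_grip [[(array([296., 153.]), 0.56)], [(array([350., 194.]), 0.82)]]
    [ 0.512 -0.298  0.177] 0.00828779566573504
pestle_medium_foot [[], [(array([330., 172.]), 0.83)]]
pestle_small_grip [[(array([275., 174.]), 0.69)], [(array([276., 208.]), 0.66)]]
    [ 0.474 -0.089  0.173] 0.0008817697788620236
pestle_large_grip [[(array([283., 154.]), 0.87), (array([307., 205.]), 0.38)], [(array([311., 199.]), 0.75)]]
    [ 0.499 -0.181  0.211] 0.008603844115693735
rack_bar [[(array([264., 168.]), 0.8)], [(array([297., 179.]), 0.92), (array([201., 154.]), 0.21)]]
    [ 0.562 -0.155  0.148] 0.0018542397087734047
mortar_rim [[(array([206., 255.]), 0.91)], [(array([136., 236.]), 0.88)]]
    [0.411 0.33  0.085] 0.00391451019557259
rack [[(array([263., 167.]), 0.47)], [(array([299., 183.]), 0.81)]]
    [ 0.557 -0.154  0.154] 0.021939093216578342
olive_jar [[(array([221., 230.]), 0.65), (array([336., 186.]), 0.3)], [(array([202., 201.]), 0.78)]]
    [0.52  0.137 0.038] 0.004007610153676476
garlic [[(array([262., 228.]), 0.47)], [(array([231., 231.]), 0.74), (array([137., 237.]), 0.38)]]
    [0.422 0.05  0.039] 0.0030378419138165275
mandarin [[(array([306., 205.]), 0.71)], [(array([305., 242.]), 0.72)]]
    [ 0.384 -0.178  0.048] 0.011584010793238599
spice_jar_b [[(array([190., 217.]), 0.68)], [(array([204., 150.]), 0.71)]]
    [0.68  0.127 0.028] 0.009491935481930407
teal_mug [[(array([332., 183.]), 0.61), (array([223., 227.]), 0.57)], []]
1.3
```

```bash
python3 - <<'E'
import cv2
for n in("scene","top"):
    i=cv2.imread(f"pics/{n}0.png");cv2.imwrite(f"pics/{n}0b.png",cv2.resize(i[100:300,150:420] if n=="scene" else i[100:300,110:380],None,fx=2.9,fy=2.9,interpolation=2))
E
```

```text
(no output)
```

View pics/scene0b.png

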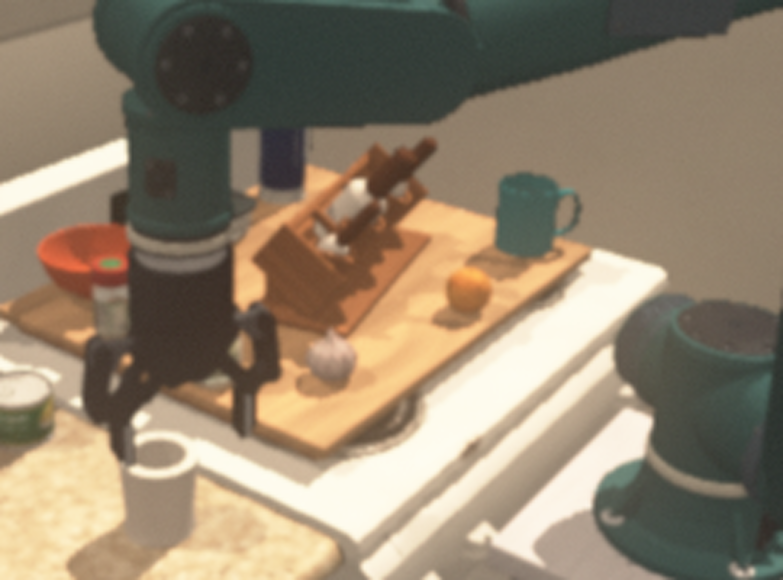

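View pics/top0b.png

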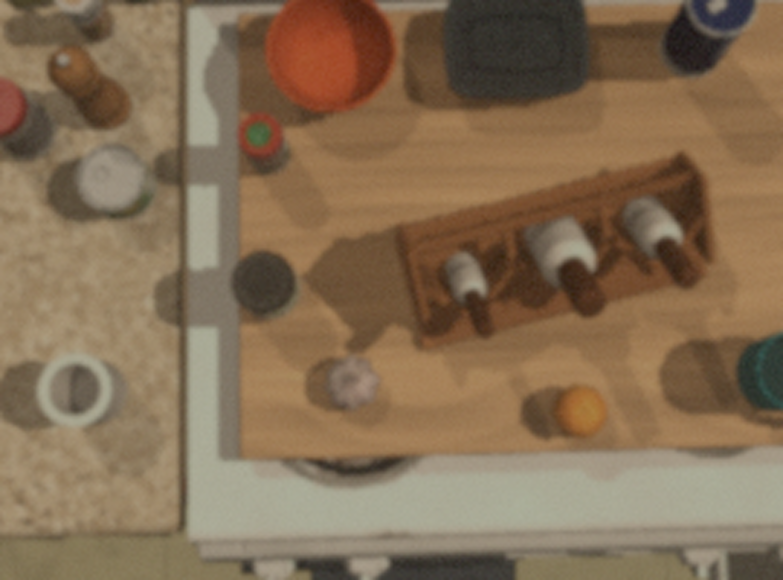

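The medium pestle is the right-hand one (full top frame about (350,194)). The large is in the middle and the small on the left, by the garlic. The mug stands to the right, nearer the robot, and the mortar's mouth is at about (136,236) in the top view. Next I fit the rack geometry to all the points together.

```bash
cat > fit.py <<'E'
from h import *
from scipy.optimize import least_squares
np.set_printoptions(precision=3,suppress=True)
names=["medium","small","large"]; R={"small":.017,"medium":.022,"large":.028}; G={"small":.114,"medium":.126,"large":.140}; Y={"medium":-.1,"large":0,"small":.1}
for n in("scene","top"): manip.snapshot(n)
obs=[("top","medium",1,(350,194)),("top","medium",0,(330,172)),("top","small",1,(276,208)),("top","large",1,(311,199)),("scene","medium",1,(296,153)),("scene","small",1,(275,174)),("scene","large",1,(283,154))]
for n in("scene","top"):
  for p in names:
    for w in("grip","foot"):
      r=manip.spot_point(f"pestle_{p}_{w}",n)
      if r:
        a=np.array(r[0]["at"])*[512,384]; print(n,p,w,a,round(r[0]["score"],2)); obs.append((n,p,int(w=="grip"),a))
for n in("scene","top"):
  r=manip.spot_in("teal_mug",n); print("mug",n,[(np.array(x["at"])*[512,384],x["score"]) for x in r[:2]])
def model(v,p,g):
    x,y,z,yaw,k=v; c,s=np.cos(yaw),np.sin(yaw); L=.65
    u=np.array([-np.sin(L)*c,-np.sin(L)*s,np.cos(L)]); nn=np.array([-np.cos(L)*c,-np.cos(L)*s,-np.sin(L)]); nn=-nn if nn[2]<0 else nn
    # normal away from the trough: up and +x side?  lying side is -x below; handle leans to -x, so support lies below
    return np.array([x,y,z])+np.array([-s,c,0])*Y[p]+nn*k*R[p]+u*(G[p] if g else 0)
def res(v): return np.concatenate([(proj(n,model(v,p,g))-a) for n,p,g,a in obs]+[[(v[4]-1.3)/.2]])
f=least_squares(res,[.6,-.17,.07,.2,1.3],loss="soft_l1",f_scale=2)
print(f.x); print(np.round(f.fun,1))
for p in names: print(p,model(f.x,p,1),model(f.x,p,0))
print(manip.get_state())
E
python3 fit.py
```

```text
scene medium grip [296.294 149.299] 0.64
scene small grip [275.405 172.992] 0.54Traceback (most recent call last):
  File "fit.py", line 10, in <module>
    r=manip.spot_point(f"pestle_{p}_{w}",n)
ValueError: it knows: garlic, mandarin, mortar, mortar_rim, olive_jar, pestle_large_grip, pestle_medium_foot, pestle_medium_grip, pestle_small_grip, rack, rack_bar, spice_jar, teal_mug
```

```bash
sed -i 's/      r=manip.spot_point(f/      if w=="foot" and p!="medium": continue\n&/' fit.py; python3 fit.py
```

```text
scene medium foot [286.413 152.909] 0.34
scene small grip [277.197 170.995] 0.55
scene large grip [282.522 156.71 ] 0.65
top medium grip [347.392 193.69 ] 0.72
top medium foot [330.394 173.299] 0.69
top small grip [278.374 209.395] 0.54
top large grip [311.603 199.718] 0.74
mug scene [(array([327.782, 174.298]), 0.93)]
mug top [(array([383.693, 225.485]), 0.73)]
[ 0.538 -0.178  0.068  0.197  1.714]
[ -4.   -1.3   2.9   1.1   0.2   0.8   1.1   0.9  -0.2  -2.3  -0.1  -1.2
   3.4   0.8 -10.4  18.5  -2.3   1.8   3.8  -1.9  -1.4  -1.    2.6  -0.2
  -2.2  -0.6   0.5   0.2   2.1]
medium [ 0.512 -0.285  0.191] [ 0.587 -0.27   0.091]
small [ 0.473 -0.089  0.177] [ 0.541 -0.076  0.086]
large [ 0.492 -0.187  0.209] [ 0.575 -0.171  0.097]
{'t': 2.15, 'joints': array([57.921,  4.998, 78.535, -0.   , 96.465, -5.907]), 'qvel': array([-0.023,  0.047,  0.048, -0.162, -0.036, -0.021]), 'tau': array([  0.   , -35.171, -31.345,  -0.   ,   0.   ,   0.   ]), 'tool_pos': array([0.243, 0.494, 0.231]), 'eef_rot': array([179.998,   0.   , 153.828]), 'force': array([-0.213,  0.755,  0.54 ]), 'wrist_torque': array([ 0.042, -0.033,  0.004]), 'gripper_force': 0.0, 'gripper_width': 0.9968875502679702}
```

```bash
cat > ov.py <<'E'
from h import *
import cv2
im=cv2.imread("pics/top0.png"); S=5; x0,y0=250,140
im2=cv2.resize(im[y0:y0+90,x0:x0+115],None,fx=S,fy=S,interpolation=cv2.INTER_CUBIC)
P=lambda X:tuple(int(v) for v in (proj("top",X)-[x0,y0]+.5)*S)
for F,G in (((.587,-.27,.091),(.512,-.285,.191)),((.541,-.076,.086),(.473,-.089,.177)),((.575,-.171,.097),(.492,-.187,.209))):
    cv2.line(im2,P(F),P(G),(0,255,0),1); cv2.circle(im2,P(G),4,(0,255,255),1); cv2.circle(im2,P(F),4,(255,255,0),1)
    F,G=np.array(F),np.array(G);u=(G-F)/np.linalg.norm(G-F);cv2.circle(im2,P(G+.024*u),4,(0,0,255),1)
cv2.imwrite("pics/ov.png",im2)
o,d=ray("top",(383.7/512,225.5/384)); print("mug",o+d*(.08-o[2])/d[2], "cam",o)
for p in((296,153),(296.3,149.3)):
    print("scene grip err",proj("scene",(.512,-.285,.191))-p)
s,t=(cv2.imread(f"pics/{n}0.png") for n in("scene","top"))
E
python3 ov.py
```

```text
mug [ 0.42311103 -0.41857353  0.08      ] cam [ 0.35839646 -0.03225845  1.36501633]
scene grip err [-0.28017683 -2.14200377]
scene grip err [-0.58017683  1.55799623]
```

View pics/ov.png

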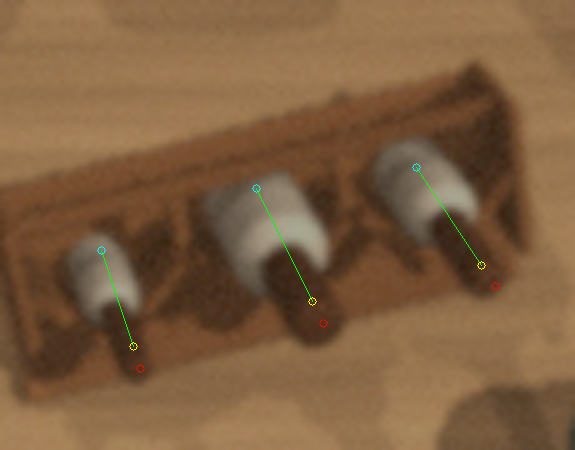

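The overlay matches: grip, foot and handle-end marks lie on all three pestles, so the fitted axis is good to about 4 mm. Now I plan the approach to a point above the grip, turning so the fingers close along the row.

```bash
cat > plan.py <<'E'
import sys; from h import *
from scipy.spatial.transform import Rotation as Ro
def plan(target,turn,n):  # total turn about tool z in n rows
    s=manip.get_state(); Rm=Ro.from_euler("xyz",s["eef_rot"],degrees=True); p=np.array(s["tool_pos"]); out=[]
    for i in range(n):
        d=(np.array(target)-p)/(n-i); l=np.round(Rm.inv().apply(d)*1000).astype(int); p=p+Rm.apply(l)/1000
        out.append([l.tolist(),round(turn/n,2)]); Rm=Rm*Ro.from_euler("z",round(turn/n,2),degrees=True)
    for i in range(0,n,8): print(out[i:i+8])
    print(p,Rm.as_euler("xyz",degrees=True),s["t"])
if __name__=="__main__":
    a=[float(x) for x in sys.argv[1:]]; plan(a[:3],a[3],int(a[4]))
E
python3 plan.py .512 -.285 .27 142.4 24
```

```text
[[[-24, -24, -2], 5.93], [[-27, -22, -2], 5.93], [[-29, -19, -2], 5.93], [[-31, -16, -2], 5.93], [[-32, -12, -2], 5.93], [[-33, -9, -2], 5.93], [[-34, -5, -1], 5.93], [[-34, -2, -2], 5.93]]
[[[-34, 2, -1], 5.93], [[-34, 5, -2], 5.93], [[-33, 9, -1], 5.93], [[-32, 12, -2], 5.93], [[-31, 15, -1], 5.93], [[-29, 18, -2], 5.93], [[-27, 21, -1], 5.93], [[-25, 24, -2], 5.93]]
[[[-22, 26, -1], 5.93], [[-19, 29, -2], 5.93], [[-16, 30, -1], 5.93], [[-13, 32, -2], 5.93], [[-9, 33, -1], 5.93], [[-6, 34, -2], 5.93], [[-3, 34, -1], 5.93], [[1, 34, -2], 5.93]]
[ 0.51158124 -0.28469814  0.27031032] [-1.79998524e+02 -1.69029398e-03  1.15081956e+01] 2.15
```

send_rows(series=[[[-24, -24, -2], 5.93], [[-27, -22, -2], 5.93], [[-29, -19, -2], 5.93], [[-31, -16, -2], 5.93], [[-32, -12, -2], 5.93], [[-33, -9, -2], 5.93], [[-34, -5, -1], 5.93], [[-34, -2, -2], 5.93]], hand=1)

```text
t: 2.95
tool_pos: [0.3325, 0.2322, 0.2465]
eef_rot: [180.0, -0.0, 106.2]
force: [0.1, 0.7, 0.1]
gripper_width: 1.002
gripper_force: 0.0
```

send_rows(series=[[[-34, 2, -1], 5.93], [[-34, 5, -2], 5.93], [[-33, 9, -1], 5.93], [[-32, 12, -2], 5.93], [[-31, 15, -1], 5.93], [[-29, 18, -2], 5.93], [[-27, 21, -1], 5.93], [[-25, 24, -2], 5.93]])

```text
t: 3.75
tool_pos: [0.4218, -0.0272, 0.2585]
eef_rot: [180.0, -0.0, 58.7]
force: [1.3, 0.5, 0.4]
gripper_width: 0.997
gripper_force: 0.0
```

send_rows(series=[[[-22, 26, -1], 5.93], [[-19, 29, -2], 5.93], [[-16, 30, -1], 5.93], [[-13, 32, -2], 5.93], [[-9, 33, -1], 5.93], [[-6, 34, -2], 5.93], [[-3, 34, -1], 5.93], [[1, 34, -2], 5.93]])

```text
t: 4.55
tool_pos: [0.5118, -0.2861, 0.2702]
eef_rot: [-180.0, 0.0, 11.3]
force: [1.2, -0.2, 0.5]
gripper_width: 0.999
gripper_force: 0.0
```

```bash
python3 plan.py .512 -.285 .168 0 8; python3 - <<'E'
from h import *
s=manip.get_state();print(s["joints"],s["tool_pos"],s["eef_rot"])
r=[np.array(manip.spot_point("mortar_rim",n)[0]["at"]) if manip.snapshot(n) is not None else 0 for n in("scene","top")]
print("rim",tri(*r))
r=manip.spot_point("pestle_medium_grip","scene"); print([(np.array(x["at"])*[512,384],x["score"]) for x in r], proj("scene",(.512,-.285,.191)))
E
```

```text
[[[0, 0, 13], 0.0], [[0, 0, 13], 0.0], [[0, 0, 13], 0.0], [[0, 0, 13], 0.0], [[0, 0, 13], 0.0], [[0, 0, 12], 0.0], [[0, -1, 13], 0.0], [[0, 0, 12], 0.0]]
[ 0.51159917 -0.28509026  0.16819202] [-1.79985463e+02  3.01494302e-03  1.12502950e+01] 4.55
[-3.47487621e+01  9.46360862e+00  6.92008172e+01  8.08758280e-03
  1.01348125e+02  4.40025338e+01] [ 0.51180458 -0.28609538  0.27019177] [-1.79985463e+02  3.01494302e-03  1.12502950e+01]
rim (array([0.40934596, 0.32850697, 0.08390046]), np.float64(0.003410281709237285))
[(array([296.6016, 154.0992]), 0.59)] [295.71982317 150.85799623]
```

send_rows(series=[[[0, 0, 13], 0], [[0, 0, 13], 0], [[0, 0, 13], 0], [[0, 0, 13], 0], [[0, 0, 13], 0], [[0, 0, 13], 0], [[0, 0, 12], 0], [[0, 0, 12], 0]])

```text
t: 5.6
tool_pos: [0.5115, -0.2847, 0.1672]
eef_rot: [-180.0, 0.0, 11.5]
force: [0.5, 0.4, 0.5]
gripper_width: 1.002
gripper_force: 0.0
```

send_rows(series=[[[0, 0, 0], 0], [[0, 0, 0], 0], [[0, 0, 0], 0], [[0, 0, 0], 0], [[0, 0, 0], 0], [[0, 0, 0], 0], [[0, 0, 0], 0], [[0, 0, 0], 0]], hand=-1)

```text
t: 6.4
tool_pos: [0.5117, -0.2843, 0.1693]
eef_rot: [-180.0, -0.0, 11.5]
force: [-1.6, 1.9, 4.7]
gripper_width: 0.275
gripper_force: 58.9
```

send_rows(series=[[[-4, 0, -5], 0], [[-8, 0, -10.5], 0], [[-8, 0, -10.5], 0], [[-8, 0, -10.5], 0], [[-8, 0, -10.5], 0], [[-8, 0, -10.5], 0], [[-8, 0, -10.5], 0], [[-8, 0, -10.5], 0]])

```text
t: 7.2
tool_pos: [0.4513, -0.2972, 0.2476]
eef_rot: [180.0, 0.1, 11.4]
force: [-0.6, -0.1, -2.0]
gripper_width: 0.273
gripper_force: 59.1
```

send_rows(series=[[[-5, 0, -7], 0], [[-5, 0, -7], 0], [[0, 0, -8], 0], [[0, 0, -8], 0], [[0, 0, 0], 0], [[0, 0, 0], 0], [[0, 0, 0], 0], [[0, 0, 0], 0]])

```text
t: 8.0
tool_pos: [0.443, -0.2985, 0.2761]
eef_rot: [-179.9, 0.0, 11.5]
force: [0.7, 0.4, -2.9]
gripper_width: 0.275
gripper_force: 59.1
```

```bash
python3 - <<'E'
from h import *
a=[]
for n in("scene","top"):
    i=manip.snapshot(n)[:,:,::-1]
    a.append(cv2.resize(i[60:230,220:390],(390,390),interpolation=2) if n=="scene" else cv2.resize(i[110:280,250:420],(390,390),interpolation=2))
    for w in("grip","foot"):
        r=manip.spot_point("pestle_medium_"+w,n); print(n,w,[(np.array(x["at"])*[512,384],x["score"]) for x in r])
cv2.imwrite("pics/drawn.png",np.hstack(a)); print(manip.get_state())
E
```

```text
scene grip [(array([315.6992, 128.7936]), 0.52), (array([306.8928, 206.2848]), 0.45)]
scene foot [(array([296.4992, 150.912 ]), 0.61)]
top grip [(array([362.7008, 215.3088]), 0.89)]
top foot [(array([344.5248, 188.0832]), 0.57)]
{'t': 8.3, 'joints': array([-4.00711408e+01,  2.73729545e+00,  7.58253839e+01,  5.79684973e-03,
        1.01446931e+02,  3.84216793e+01]), 'qvel': array([ 0.01689399, -0.10080232, -0.12731811,  0.03241357, -0.02209932,
       -0.08039007]), 'tau': array([ 7.90189952e-03, -3.45737064e+01, -3.24453628e+01,  7.89312576e-02,
       -5.81777107e-02, -3.03910394e-05]), 'tool_pos': array([ 0.44297913, -0.29863663,  0.27669562]), 'eef_rot': array([-1.79988940e+02,  1.52091637e-03,  1.15083300e+01]), 'force': array([-0.05017649,  0.09744714, -1.95632516]), 'wrist_torque': array([-0.017828  ,  0.08684853,  0.00328846]), 'gripper_force': 59.10425126552582, 'gripper_width': 0.27393107907392433}
```

View pics/drawn.png

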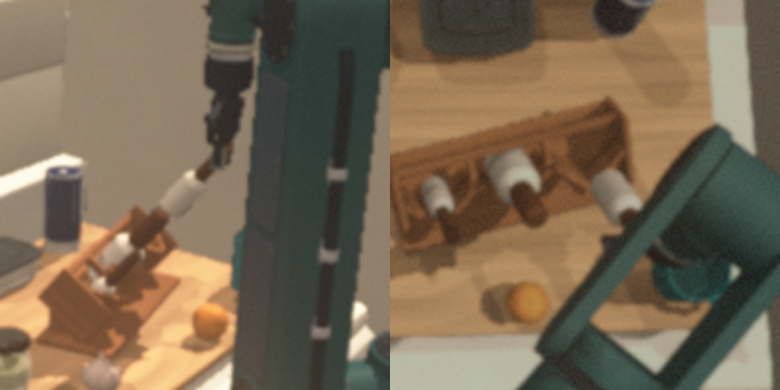

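The pestle is out of the trough and firmly held, still leaning 37° with its head toward the rack. The other two are in place. The tool cannot tilt, so the pestle has to pivot between the pads. I'll test whether a hand target close to the handle's width lowers the grip force.

send_rows(series=[[[0, 0, 0], 0], [[0, 0, 0], 0], [[0, 0, 0], 0], [[0, 0, 0], 0], [[0, 0, 0], 0], [[0, 0, 0], 0], [[0, 0, 0], 0], [[0, 0, 0], 0]], hand=-0.6)

```text
t: 9.1
tool_pos: [0.443, -0.2987, 0.2768]
eef_rot: [-180.0, -0.0, 11.5]
force: [-0.7, 0.3, -2.3]
gripper_width: 0.277
gripper_force: 59.1
```

send_rows(series=[[[-10, 0, -5], 0], [[-10, 0, -5], 0], [[-10, 0, -5], 0], [[-10, 0, -5], 0], [[-10, 0, -5], 0], [[-10, 0, -5], 0], [[-10, 0, -5], 0], [[0, 0, 0], 0]], hand=-0.5)

```text
t: 9.9
tool_pos: [0.3734, -0.3133, 0.3132]
eef_rot: [179.9, -0.1, 11.4]
force: [-0.2, 0.8, -1.8]
gripper_width: 0.275
gripper_force: 59.1
```

```bash
python3 plan.py .36 .05 .25 -11.5 16
```

```text
[[[4, -22, 4], -0.72], [[4, -22, 4], -0.72], [[4, -22, 4], -0.72], [[4, -22, 4], -0.72], [[5, -22, 4], -0.72], [[5, -22, 4], -0.72], [[5, -22, 4], -0.72], [[6, -22, 4], -0.72]]
[[[6, -22, 4], -0.72], [[6, -22, 4], -0.72], [[7, -22, 4], -0.72], [[7, -22, 4], -0.72], [[7, -22, 4], -0.72], [[7, -22, 4], -0.72], [[7, -22, 3], -0.72], [[8, -21, 4], -0.72]]
[0.35984024 0.04977981 0.24950496] [ 1.79874517e+02 -3.05455752e-02  2.29325761e+01] 9.9
```

```bash
python3 plan.py .325 -.07 .15 0 16
```

```text
[[[0, -16, 10], 0.0], [[0, -15, 10], 0.0], [[0, -16, 10], 0.0], [[0, -15, 10], 0.0], [[0, -16, 10], 0.0], [[0, -15, 10], 0.0], [[0, -16, 10], 0.0], [[0, -15, 10], 0.0]]
[[[0, -16, 10], 0.0], [[0, -15, 10], 0.0], [[0, -16, 10], 0.0], [[0, -15, 11], 0.0], [[0, -16, 10], 0.0], [[0, -15, 11], 0.0], [[0, -16, 10], 0.0], [[0, -15, 11], 0.0]]
[ 0.32458356 -0.07045122  0.14967484] [ 1.79883145e+02 -5.49905087e-02  1.14125987e+01] 9.9
```

send_rows(series=[[[0, -16, 4], 0], [[0, -15, 4], 0], [[0, -16, 4], 0], [[0, -15, 4], 0], [[0, -16, 4], 0], [[0, -15, 4], 0], [[0, -16, 4], 0], [[0, -15, 4], 0]], hand=-1)

```text
t: 10.7
tool_pos: [0.3494, -0.1899, 0.2795]
eef_rot: [-180.0, -0.0, 11.5]
force: [0.4, 1.0, -2.5]
gripper_width: 0.275
gripper_force: 59.1
```

send_rows(series=[[[0, -18, 8], 0], [[0, -18, 10], 0], [[0, -18, 12], 0], [[0, -18, 15], 0], [[0, -18, 19], 0], [[0, -18, 22], 0], [[0, -16, 22], 0], [[0, 0, 20], 0]])

```text
t: 11.5
tool_pos: [0.3241, -0.0675, 0.1506]
eef_rot: [-179.9, -0.0, 11.7]
force: [0.4, -0.0, -2.3]
gripper_width: 0.275
gripper_force: 59.5
```

```bash
python3 - <<'E'
from h import *
s=manip.get_state(); print(s["tool_pos"],s["force"],s["wrist_torque"])
at={}
for n in("scene","top"):
    manip.snapshot(n)
    for w in("grip","foot"):
        r=manip.spot_point("pestle_medium_"+w,n); at[n,w]=r[0]["at"] if r else None; print(n,w,[(np.array(x["at"])*[512,384],x["score"]) for x in r[:1]])
for w in("grip","foot"):
    if at["scene",w] is not None and at["top",w] is not None: print(w,tri(at["scene",w],at["top",w]))
E
```

```text
[ 0.32411162 -0.06749619  0.15063259] [ 0.38668811 -0.00560772 -2.29845941] [-0.06473531  0.08042372 -0.08074729]
scene grip [(array([305.6128, 188.8896]), 0.78)]
scene foot [(array([283.6992, 213.6192]), 0.75)]
top grip []
top foot [(array([262.5024, 238.6176]), 0.66)]
foot (array([ 0.39731379, -0.0477064 ,  0.06095434]), np.float64(0.008660657678069955))
```

send_rows(series=[[[0, 0, 3], 0], [[0, 0, 3], 0], [[0, 0, 3], 0], [[0, 0, 3], 0], [[0, 0, 3], 0], [[0, 0, 2], 0], [[0, 0, 0], 0], [[0, 0, 0], 0]])

```text
t: 12.6
tool_pos: [0.3249, -0.0696, 0.1348]
eef_rot: [-180.0, 0.0, 11.5]
force: [0.5, -0.4, -2.3]
gripper_width: 0.275
gripper_force: 59.3
```

send_rows(series=[[[0, 0, 2], 0], [[0, 0, 2], 0], [[0, 0, 2], 0], [[0, 0, 2], 0], [[0, 0, 2], 0], [[0, 0, 0], 0], [[0, 0, 0], 0], [[0, 0, 0], 0]])

```text
t: 13.4
tool_pos: [0.325, -0.0703, 0.13]
eef_rot: [179.8, -0.0, 11.5]
force: [-13.0, 0.9, 24.4]
gripper_width: 0.277
gripper_force: 63.0
```

send_rows(series=[[[3, 0, 0], 0], [[3, 0, 0], 0], [[3, 0, -1], 0], [[3, 0, -1], 0], [[3, 0, -1], 0], [[3, 0, -1], 0], [[0, 0, 0], 0], [[0, 0, 0], 0]])

```text
t: 14.2
tool_pos: [0.3443, -0.0671, 0.1317]
eef_rot: [179.8, -0.3, 11.5]
force: [-2.7, -1.2, 8.4]
gripper_width: 0.28
gripper_force: 60.3
```

```bash
python3 - <<'E'
from h import *
s=manip.get_state(); print(s["tool_pos"],s["force"],s["wrist_torque"])
at={};a=[]
for n in("scene","top"):
    i=manip.snapshot(n)[:,:,::-1]; c=i[130:250,220:370] if n=="scene" else i[170:290,190:340]
    a.append(cv2.resize(c,(400,320),interpolation=2))
    for w in("grip","foot"):
        r=manip.spot_point("pestle_medium_"+w,n); at[n,w]=r[0]["at"] if r else None; print(n,w,[(np.array(x["at"])*[512,384],x["score"]) for x in r[:1]])
for w in("grip","foot"):
    if at["scene",w] is not None and at["top",w] is not None: print(w,tri(at["scene",w],at["top",w]))
cv2.imwrite("pics/push.png",np.hstack(a))
E
```

```text
[ 0.34431049 -0.06713946  0.13174099] [-2.65862417 -1.18427674  8.44771138] [-0.200929    0.12119977 -0.02177684]
scene grip [(array([301.1072, 193.8048]), 0.86)]
scene foot [(array([280.5248, 215.6928]), 0.65)]
top grip []
top foot [(array([263.0144, 230.2848]), 0.52)]
foot (array([ 0.41900087, -0.05297126,  0.04369454]), np.float64(0.0019156203717360864))
```

View pics/push.png

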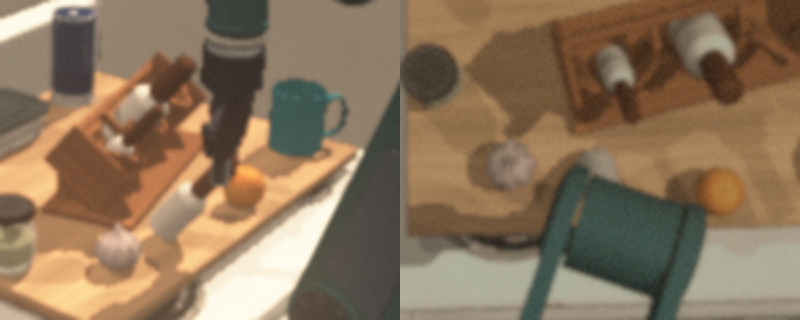

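The foot slid (about 0.397 to 0.419 in x) and the pestle still leans, so dragging on the cover lacks friction. A fixed vertical face is needed, and the rack's +y end panel is a candidate. I'll check its extent with projected points.

```bash
python3 - <<'E'
from h import *
i=cv2.imread("pics/scene0.png"); S=6; x0,y0=225,140
im=cv2.resize(i[y0:y0+90,x0:x0+85],None,fx=S,fy=S,interpolation=2)
i=cv2.imread("pics/top0.png"); x1,y1=240,150
im1=cv2.resize(i[y1:y1+90,x1:x1+45],None,fx=S,fy=S,interpolation=2)
yaw=.2; ex=np.array([np.cos(yaw),np.sin(yaw),0]); ey=np.array([-ex[1],ex[0],0]); F=np.array([.538,-.178,0])
for z,c in((.034,(255,255,0)),(.08,(0,255,0)),(.12,(0,255,255)),(.159,(0,0,255))):
    for xr in(-.05,-.025,0,.025,.05,.075):
        X=F+ex*xr+ey*.16+[0,0,z]
        q=((proj("scene",X)-[x0,y0]+.5)*S).astype(int); cv2.circle(im,tuple(int(v) for v in q),4 if xr==0 else 2,c,-1)
        q=((proj("top",X)-[x1,y1]+.5)*S).astype(int); cv2.circle(im1,tuple(int(v) for v in q),4 if xr==0 else 2,c,-1)
cv2.imwrite("pics/panel.png",np.hstack([im,im1])); print(F+ey*.16)
E
```

```text
[ 0.50621291 -0.02118935  0.        ]
```

View pics/panel.png

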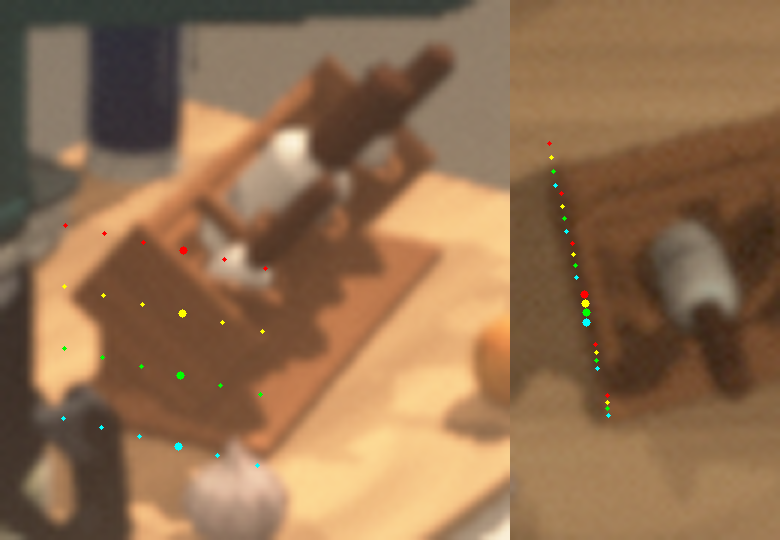

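The +y panel would need joint 6 beyond its range. The emptied trough's front lip is better: at z ≈ 0.12 and about (0.524,-0.283), it catches the head's front side while the gripper advances along +x. I'll go back in front of that place.

```bash
python3 plan.py .36 -.305 .24 0 8
```

```text
[[[-4, 30, -13], 0.0], [[-4, 30, -13], 0.0], [[-4, 29, -14], 0.0], [[-4, 30, -13], 0.0], [[-4, 29, -14], 0.0], [[-4, 30, -13], 0.0], [[-4, 29, -14], 0.0], [[-3, 30, -13], 0.0]]
[ 0.36055239 -0.30523579  0.2395473 ] [179.76302408  -0.27586652  11.48824041] 14.5
```

send_rows(series=[[[-4, 5, -27], 0], [[-4, 20, -27], 0], [[-4, 30, -27], 0], [[-4, 35, -27], 0], [[-4, 36, 0], 0], [[-4, 37, 0], 0], [[-4, 37, 0], 0], [[-3, 37, 0], 0]])

```text
t: 15.3
tool_pos: [0.3594, -0.3061, 0.2365]
eef_rot: [-180.0, -0.0, 11.5]
force: [0.9, 1.0, -1.5]
gripper_width: 0.281
gripper_force: 60.0
```

```bash
python3 plan.py .438 -.301 .15 0 8; python3 - <<'E'
from h import *
s=manip.get_state(); print(s["tool_pos"],s["force"],s["wrist_torque"])
at={}
for n in("scene","top"):
    manip.snapshot(n)
    for w in("grip","foot"):
        r=manip.spot_point("pestle_medium_"+w,n); at[n,w]=r[0]["at"] if r else None
for w in("grip","foot"):
    if at["scene",w] is not None and at["top",w] is not None: print(w,tri(at["scene",w],at["top",w]))
E
```

```text
[[[10, 1, 11], 0.0], [[10, 1, 11], 0.0], [[10, 1, 11], 0.0], [[10, 2, 11], 0.0], [[10, 1, 11], 0.0], [[9, 2, 11], 0.0], [[10, 1, 10], 0.0], [[9, 2, 11], 0.0]]
[ 0.43803411 -0.30133751  0.14956011] [-1.79995674e+02 -1.39014907e-02  1.14824079e+01] 15.3
[ 0.3593861  -0.30609554  0.23654202] [ 0.87597513  1.0092009  -1.48298487] [ 0.03237311  0.09038635 -0.01939378]
grip (array([ 0.53128039, -0.20419013, -0.26661576]), np.float64(0.5733320643714186))
```

send_rows(series=[[[9, 1, 11], 0], [[9, 1, 11], 0], [[9, 1, 11], 0], [[9, 2, 11], 0], [[9, 1, 11], 0], [[9, 2, 11], 0], [[9, 1, 11], 0], [[9, 2, 10], 0]])

```text
t: 16.4
tool_pos: [0.4329, -0.3007, 0.1486]
eef_rot: [-180.0, 0.0, 11.5]
force: [-0.6, -0.8, -1.6]
gripper_width: 0.28
gripper_force: 60.1
```

send_rows(series=[[[4, 0, 0], 0], [[4, 0, 0], 0], [[4, 0, 0], 0], [[4, 0, 0], 0], [[4, 0, 0], 0], [[4, 0, 0], 0], [[0, 0, 0], 0], [[0, 0, 0], 0]])

```text
t: 17.2
tool_pos: [0.4557, -0.296, 0.1498]
eef_rot: [-180.0, 0.0, 11.5]
force: [0.2, 0.3, -1.7]
gripper_width: 0.278
gripper_force: 60.1
```

send_rows(series=[[[4, 0, 0], 0], [[4, 0, 0], 0], [[4, 0, 0], 0], [[4, 0, 0], 0], [[4, 0, -0.5], 0], [[4, 0, -0.5], 0], [[0, 0, 0], 0], [[0, 0, 0], 0]])

```text
t: 18.0
tool_pos: [0.4741, -0.2928, 0.1511]
eef_rot: [-180.0, 0.7, 11.4]
force: [-14.7, -2.3, 5.1]
gripper_width: 0.278
gripper_force: 61.6
```

```bash
cat > look.py <<'E'
import sys; from h import *
s=manip.get_state(); print(s["t"],s["tool_pos"],s["force"],s["wrist_torque"])
i=manip.snapshot("scene")[:,:,::-1]
for w in("grip","foot"):
    r=manip.spot_point("pestle_medium_"+w,"scene"); print(w,[(np.round(np.array(x["at"])*[512,384],1),round(x["score"],2)) for x in r[:1]])
if len(sys.argv)>1:
    x,y=int(sys.argv[2]),int(sys.argv[3]); cv2.imwrite(f"pics/{sys.argv[1]}.png",cv2.resize(i[y:y+100,x:x+120],(720,600),interpolation=2))
E
python3 look.py lip 245 90
```

```text
18.0 [ 0.47412721 -0.29278367  0.15113377] [-14.70859362  -2.34215805   5.06978789] [-0.32404343  2.79759008  0.03889124]
grip [(array([306.7, 158.4]), 0.68)]
foot [(array([287.7, 185.5]), 0.76)]
```

View pics/lip.png

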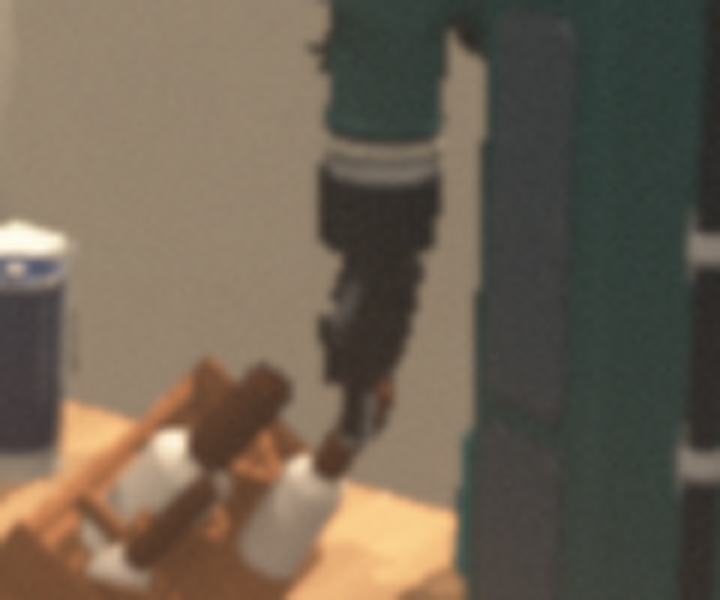

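It is turning: the grip-to-foot pixel vector went from (19,-22) to (19,-27), and the head bears on the lip at 15 N. I'll keep pushing.

send_rows(series=[[[4, 0, 0], 0], [[4, 0, 0], 0], [[4, 0, -0.5], 0], [[4, 0, -0.5], 0], [[4, 0, -0.5], 0], [[4, 0, 0], 0], [[0, 0, 0], 0], [[0, 0, 0], 0]])

```text
t: 18.95
tool_pos: [0.5002, -0.2882, 0.1529]
eef_rot: [179.9, 0.4, 11.4]
force: [-7.7, -2.9, 2.9]
gripper_width: 0.277
gripper_force: 60.0
```

```bash
cat >> look.py <<'E'
g=s["tool_pos"]+np.array([0,0,.023]); ex=np.array([np.cos(.2),np.sin(.2),0])
for th in(0,10,20,30,37): 
    q=np.radians(th); print(th,proj("scene",g)-proj("scene",g+.126*(ex*np.sin(q)-np.array([0,0,np.cos(q)]))))
E
python3 look.py
```

```text
18.95 [ 0.50018963 -0.28819873  0.15289302] [-7.67941052 -2.90646394  2.87390511] [-0.634579    1.74834901 -0.0686241 ]
grip [(array([302.2, 157.7]), 0.58)]
foot [(array([291.7, 187.4]), 0.76)]
0 [  2.14902153 -30.23600004]
10 [  7.37469475 -28.67925602]
20 [ 12.34635159 -26.29551186]
30 [ 16.93223526 -23.15679491]
37 [ 19.84772873 -20.55731703]
```

send_rows(series=[[[4, 0, 0], 0], [[4, 0, 0], 0], [[4, 0, 0], 0], [[4, 0, 0], 0], [[4, 0, 0], 0], [[2, 0, 0], 0], [[0, 0, 0], 0], [[0, 0, 0], 0]])

```text
t: 19.9
tool_pos: [0.5213, -0.2835, 0.1526]
eef_rot: [180.0, 0.4, 11.4]
force: [-9.0, -2.2, 3.1]
gripper_width: 0.278
gripper_force: 58.8
```

```bash
python3 look.py
```

```text
19.9 [ 0.52128174 -0.28349989  0.15260367] [-8.97552004 -2.19275709  3.08726246] [-0.49001067  1.87642367 -0.02018063]
grip [(array([297.8, 157.1]), 0.65)]
foot [(array([296.7, 184.6]), 0.88)]
0 [  1.97413108 -30.12696851]
10 [  7.15443657 -28.58136489]
20 [ 12.08763183 -26.21134366]
30 [ 16.64284811 -23.08853952]
37 [ 19.54189081 -20.50128485]
```

It is upright to within about 2° by the picture. I'll back off, lift, and carry it to the mortar.

send_rows(series=[[[-8, 0, 0], 0], [[-12, 0, 0], 0], [[-15, 0, -6], 0], [[-15, 0, -15], 0], [[-15, 0, -20], 0], [[-15, 0, -25], 0], [[-15, 0, -25], 0], [[-15, 0, -25], 0]])

```text
t: 20.85
tool_pos: [0.4151, -0.304, 0.2697]
eef_rot: [180.0, -0.0, 11.5]
force: [-0.4, -0.5, -1.7]
gripper_width: 0.275
gripper_force: 58.9
```

```bash
python3 look.py; python3 plan.py .41 .329 .24 0 24
```

```text
20.85 [ 0.41513051 -0.30399495  0.26972163] [-0.3614095  -0.52584179 -1.6870453 ] [-0.01101883 -0.02063864  0.01931292]
grip [(array([326.2, 130.2]), 0.56)]
foot [(array([327.2, 164.6]), 0.59)]
0 [  3.05347478 -32.59219314]
10 [  8.64514664 -31.06293892]
20 [ 13.94142027 -28.63912823]
30 [ 18.80319897 -25.3945044 ]
37 [ 21.87950721 -22.68322021]
[[[5, -26, 1], 0.0], [[5, -26, 1], 0.0], [[5, -26, 1], 0.0], [[5, -26, 1], 0.0], [[5, -26, 1], 0.0], [[5, -26, 1], 0.0], [[5, -26, 1], 0.0], [[5, -26, 1], 0.0]]
[[[5, -26, 1], 0.0], [[5, -26, 1], 0.0], [[5, -26, 1], 0.0], [[5, -26, 1], 0.0], [[5, -26, 1], 0.0], [[5, -26, 1], 0.0], [[5, -26, 1], 0.0], [[5, -26, 2], 0.0]]
[[[5, -26, 1], 0.0], [[5, -26, 2], 0.0], [[5, -26, 1], 0.0], [[5, -26, 2], 0.0], [[5, -26, 1], 0.0], [[5, -26, 2], 0.0], [[5, -25, 1], 0.0], [[4, -26, 2], 0.0]]
[0.40975027 0.32926893 0.23968142] [179.72622642  -0.23957479  11.42737274] 21.0
```

send_rows(series=[[[-10, -26, 0], 0], [[-5, -26, 0], 0], [[5, -26, 0], 0], [[5, -26, 0], 0], [[5, -26, 0], 0], [[5, -26, 0], 0], [[5, -26, 0], 0], [[5, -26, 0], 0]])

```text
t: 21.8
tool_pos: [0.3892, -0.0956, 0.2663]
eef_rot: [-179.9, 0.1, 11.5]
force: [0.7, -0.0, -1.1]
gripper_width: 0.275
gripper_force: 59.3
```

send_rows(series=[[[7, -26, 0], 0], [[7, -26, 0], 0], [[7, -26, 0], 0], [[7, -26, 0], 0], [[7, -26, 0], 0], [[7, -26, 0], 0], [[7, -26, 0], 0], [[7, -26, 0], 0]])

```text
t: 22.6
tool_pos: [0.4024, 0.1192, 0.2663]
eef_rot: [-180.0, 0.1, 11.6]
force: [1.5, -0.3, -1.5]
gripper_width: 0.277
gripper_force: 59.3
```

```bash
python3 plan.py .41 .329 .255 0 8
```

```text
[[[6, -25, 1], 0.0], [[6, -26, 1], 0.0], [[6, -25, 2], 0.0], [[6, -26, 1], 0.0], [[6, -25, 2], 0.0], [[6, -26, 1], 0.0], [[7, -25, 2], 0.0], [[6, -26, 1], 0.0]]
[0.40952555 0.32892004 0.25536118] [-1.79957992e+02  1.48458580e-01  1.15514947e+01] 22.6
```

send_rows(series=[[[6, -30, 1], 0], [[6, -30, 1], 0], [[6, -30, 2], 0], [[6, -30, 1], 0], [[6, -28, 2], 0], [[6, -25, 1], 0], [[7, -20, 2], 0], [[6, -11, 1], 0]])

```text
t: 23.4
tool_pos: [0.4094, 0.3289, 0.2548]
eef_rot: [180.0, 0.2, 11.6]
force: [-0.1, 0.1, -1.2]
gripper_width: 0.277
gripper_force: 59.2
```

```bash
python3 - <<'E'
from h import *
s=manip.get_state(); print(s["t"],s["tool_pos"],s["force"],s["wrist_torque"])
at={};a=[]
for n in("scene","top"):
    i=manip.snapshot(n)[:,:,::-1]
    c=i[140:290,140:290] if n=="scene" else i[160:310,70:220]; a.append(cv2.resize(c,(400,400),interpolation=2))
    for w in("pestle_medium_grip","pestle_medium_foot","mortar_rim"):
        r=manip.spot_point(w,n); at[n,w]=r[0]["at"] if r else None; print(n,w,[(np.round(np.array(x["at"])*[512,384],1),round(x["score"],2)) for x in r[:1]])
for w in("pestle_medium_grip","pestle_medium_foot","mortar_rim"):
    if at["scene",w] is not None and at["top",w] is not None: print(w,tri(at["scene",w],at["top",w]))
g=s["tool_pos"]+np.array([0,0,.023]); ex=np.array([.98,.2,0])
for th in(-15,-10,-5,0,5):
    q=np.radians(th); print(th,[proj(n,g+.126*(ex*np.sin(q)-np.array([0,0,np.cos(q)]))) for n in("scene","top")])
print(proj("scene",g),proj("top",(.41,.329,.085)))
cv2.imwrite("pics/mortar.png",np.hstack(a))
E
```

```text
23.4 [0.40940546 0.32892922 0.25482513] [-0.07478361  0.12179258 -1.23821678] [ 0.01349056 -0.03380372  0.02076489]
scene pestle_medium_grip [(array([210.8, 195. ]), 0.97)]
scene pestle_medium_foot [(array([215.5, 236.4]), 0.68)]
scene mortar_rim [(array([203.3, 256.1]), 0.56)]
top pestle_medium_grip [(array([117.9, 240. ]), 0.64)]
top pestle_medium_foot [(array([132.1, 241.1]), 0.69)]
top mortar_rim [(array([229.6, 232. ]), 0.63)]
pestle_medium_grip (array([0.39506096, 0.32417854, 0.27320388]), np.float64(0.0026917125645075563))
pestle_medium_foot (array([0.39071406, 0.3206974 , 0.149964  ]), np.float64(0.007584532590885939))
mortar_rim (array([ 0.49360782,  0.11979258, -0.06774716]), np.float64(0.18751352150031697))
-15 [array([217.41543866, 236.02886909]), array([131.59754741, 246.87112425])]
-10 [array([213.92672701, 235.8260561 ]), array([131.13993789, 243.16500951])]
-5 [array([210.40732087, 235.30913739]), array([130.57616293, 239.41624795])]
0 [array([206.88110002, 234.4852039 ]), array([129.9099555 , 235.64497221])]
5 [array([203.37143247, 233.36295762]), array([129.14530317, 231.87111016])]
[205.87716305 192.57388142] [136.50255203 236.21263908]
```

View pics/mortar.png

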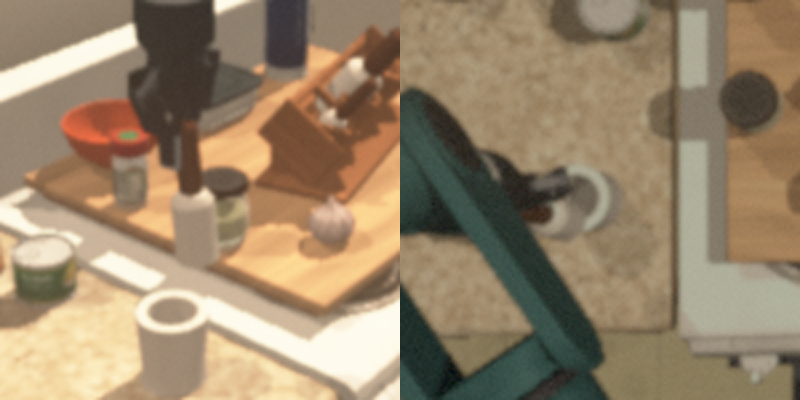

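The pestle is about upright (about 5° lean), but the handle sits about 15 mm off the tool axis in the pads. The foot is at (0.391, 0.321, 0.150) and the mortar centre at (0.410, 0.329). I'll shift it over and lower it a little.

send_rows(series=[[[3, 0, 3], 0], [[4, -1, 5], 0], [[4, -1, 5], 0], [[4, -1, 5], 0], [[3, -1, 4], 0], [[2, 0, 3], 0], [[0, 0, 0], 0], [[0, 0, 0], 0]])

```text
t: 24.6
tool_pos: [0.4292, 0.3354, 0.2323]
eef_rot: [-180.0, 0.0, 11.5]
force: [0.7, 0.2, -1.0]
gripper_width: 0.275
gripper_force: 59.2
```

```bash
python3 - <<'E'
from h import *
s=manip.get_state(); print(s["t"],s["tool_pos"],s["force"],s["gripper_force"])
at={};a=[]
for n in("scene","top"):
    i=manip.snapshot(n)[:,:,::-1]
    c=i[180:290,150:260] if n=="scene" else i[190:300,80:190]; a.append(cv2.resize(c,(400,400),interpolation=2))
    for w in("pestle_medium_grip","pestle_medium_foot","mortar_rim"):
        r=manip.spot_point(w,n); at[n,w]=r[0]["at"] if r else None; print(n,w,[(np.round(np.array(x["at"])*[512,384],1),round(x["score"],2)) for x in r[:1]])
for w in("pestle_medium_grip","pestle_medium_foot","mortar_rim"):
    if at["scene",w] is not None and at["top",w] is not None: print(w,tri(at["scene",w],at["top",w]))
for z in (.085,.12,.13): print(z,[proj(n,(.41,.329,z)) for n in("scene","top")])
cv2.imwrite("pics/mortar2.png",np.hstack(a))
E
```

```text
24.6 [0.42921048 0.33536082 0.23229332] [ 0.67394316  0.16019526 -1.02845369] 59.2272162437439
scene pestle_medium_grip [(array([202.1, 200.3]), 0.84)]
scene pestle_medium_foot []
scene mortar_rim [(array([205.6, 257.1]), 0.89)]
top pestle_medium_grip [(array([119.8, 232.2]), 0.76)]
top pestle_medium_foot [(array([130.9, 237.5]), 0.63)]
top mortar_rim [(array([135.1, 236.6]), 0.96)]
pestle_medium_grip (array([0.41824042, 0.32859226, 0.25142658]), np.float64(0.008458020259932022))
mortar_rim (array([0.4097974 , 0.33464004, 0.08155276]), np.float64(0.0016343990789487904))
0.085 [array([207.20067198, 255.1786248 ]), array([136.50255203, 236.21263908])]
0.12 [array([206.94102108, 244.42831291]), array([133.12649353, 235.81632839])]
0.13 [array([206.86567224, 241.30864908]), array([132.12688607, 235.69898589])]
```

View pics/mortar2.png

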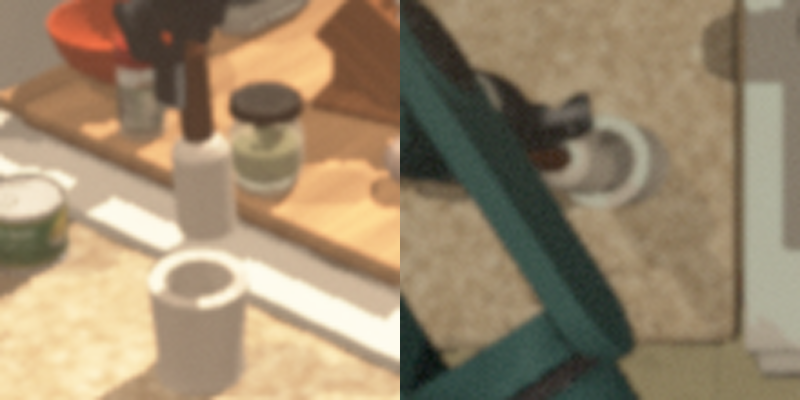

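Upright over the mouth with a gap of about 4 cm. The foot is at column 207 against the rim's 205 in the scene view, so about 5 mm short in x. One small trim, then hand in.

send_rows(series=[[[2, 0, 0], 0], [[2, 0, 0], 0], [[1, 0, 0], 0], [[0, 0, 0], 0], [[0, 0, 0], 0], [[0, 0, 0], 0], [[0, 0, 0], 0], [[0, 0, 0], 0]])

```text
t: 25.8
tool_pos: [0.4341, 0.3363, 0.2324]
eef_rot: [-180.0, -0.0, 11.5]
force: [0.2, -0.3, -1.6]
gripper_width: 0.274
gripper_force: 59.2
```

```bash
python3 -c "
from h import *
s=manip.get_state();print(s['t'],s['tool_pos'],s['gripper_force'],np.abs(s['qvel']).max());print(manip.sign_off())"
```

```text
25.8 [0.43409959 0.33633404 0.23235631] 59.225839376449585 0.12858566453118725
the job is handed in; nothing more can be done
None
```

I handed in the job at 25.8 s with the medium pestle held head down over the mortar: by my camera estimates it leans about 5°, its foot is within 1 cm of the centre line and about 4 cm above the rim. The sign-off returned no verdict.

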